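# Preset the watch slide against the index

## Robot

A 6-joint arm with a two-finger parallel gripper is mounted at the origin on the work surface. World frame = base frame: x ahead of the robot, y to its left, z up, the work surface at z = 0. Lengths are in m, angles in rad, forces in N, time in s.
With the tool pointing down it reaches from about 0.375 to 0.9 m from the base axis. Payload 3.1 kg.
Tool frame: the origin (TCP) lies on the centre line of the jaws, within the pads' length; the fingertips stand 19 mm ahead of it and the grasp point (between the pads) is the TCP; z points along the fingers, y is the line along which they close (so a half turn about z gives the same grasp; the last joint's range is limited). The gripper opens to 85 mm and grips with 20 to 120 N. Pads are 22 mm wide; open, the fingers measure 114 mm over their backs; the gripper's body (76 mm by 85 mm) begins 54 mm behind the grasp point. The pads swing forward as they close: fully open they stand 13 mm farther back than shut.
Start: joints at [1.042, 0.527, 1.433, -0, 1.181, -0.178], TCP at [0.214, 0.587, 0.25] pointing down, gripper open.
Joint ranges: [-3.08, 3.08], [-0.75, 2.2], [0.22, 2.44], [-1.43, 4.57], [0, 2.65], [-2.85, 2.85]. Speed limits (rad/s): [2.79, 2.79, 3.14, 3.14, 3.14, 3.14].

## Interface

Orientations are given as a unit quaternion [x, y, z, w].
In Python, from station import manip gives the robot as it stands.
- The arm moves only by the tool servo_tool, never from a script. Its argument "rows" is a list that holds one entry, the list of rows, each a list of 7 numbers: the turn, a rotation vector about the tool's x, y, z in degrees, then the shift along the tool's x, y, z in m, then the gripper command: -1 is shut, 1 is fully open, values between are in proportion. In form: [[[wx, wy, wz, tx, ty, tz, jaw], ...]]. A call has 1 to 8 rows; each row shifts and turns the commanded pose from where the row before left it, along the tool's axes as they then stand; what a row does not reach is not made up. A row lasts 1/12 s, in which the tool goes at most 41.7 mm and 7.16 degrees, less where a joint would pass 70% of its speed; a pose out of reach is approached as far as the arm can. A call is refused whole if a number of a shift passes 0.0417 or a number of a turn 7.16, either way. A call with a gripper value outside its range is refused whole. The fingers move at their own pace and stop on an object; "squeeze" is the grip in N (left out, the last holds). Time passes only in rows, so rows that do not move let the fingers close. It gives the time, the measured TCP pose, the force, the opening and the grip force at its end, in the units of the state.
- manip.sense(): the state, without advancing time (a new reading comes with each control period).
- manip.snapshot(name): name is "scene" or "top" or "wrist"; returns the picture (400x640x3 uint8, blue, green, red); there is no depth.
- manip.camera_info(name): a dict with "K" (3x3 intrinsics, pixels), "camera_from_world" (4x4, takes a point from world to camera coordinates). Camera axes: x right, y down, z forward; pixel columns grow to the right and rows downward; lengths in m; the calibration is good to about 2 mm. The wrist camera is an equidistant fisheye: a pixel r from the principal point sees the ray r / f radians off the axis. A picture is of the moment at which its call begins: read the wrist's pose just before it. camera_info takes no time and is no camera call; for the wrist camera it gives the pose at the moment of the call.
- manip.sign_off(): hands the job in; it is judged then, once.
The state is a dict: "t": time; "q": joint angles; "qd": joint speeds; "tau": joint torques, N m; "tcp_pos": TCP position; "tool_rot": TCP orientation; "force": force on the tool from outside, world axes, zero at the start; "ft_torque": the same for the moment, N m; "finger_gap": opening from 0.0 (shut) to 1.0 (fully open); "gripper_force": force on a finger pad.
Only numpy, scipy, OpenCV 4.12 (cv2) and the standard library are available. Lean on these libraries where they do the work, as an engineer would, in place of code of your own. Each camera call takes 0.05 s, during which the arm holds its last target. There are 200 camera calls.

## Task

Lift the small cross slide with the watch on it onto the steel plate of the corner stop, knob end to the right as seen from the robot, slide it fully home against both walls, and let go of it. Then turn its wing knob, in as many grips as it takes, until the carriage's pointer stands exactly opposite the cone-pointed index on the back wall, with the slide still home in the corner. Keep the slide level and leave everything else on the bench where it is.

Things in the scene. Friction and masses are not known exactly. Their poses are not given: they have to be found in the camera images.
- cross_slide: the cross slide: a loose aluminium block, 60 mm (own x) by 150 mm (own y), 30 mm high, 0.4 to 0.65 kg in all. Origin: centre of its underside. On top, within its width, a carriage with a watch near y = +22 mm, top 48 mm above the underside, and an upright black wing knob at x = 0, y = -55 mm. Grip it across the 60 mm sides near y = +10 mm
- slide_heel (a point): bottom corner of the block at its own x = +30, y = +75 mm (height 0): the corner that goes into the corner of the stop
- slide_knob (a joint): turn of the wing knob about the vertical, rad, positive counter-clockwise from above, stops at -3 and +3. One radian moves the carriage and its pointer 11 mm, positive towards the block's +y. It turns with light friction (about 0.04 N m) and stays where it is left
- knob_grip (a point): middle of the knob's wing, on the knob's axis, 59 mm above the block's underside. The wing is a bar 36 mm long, 14 mm thick and 22 mm high (48 to 70 mm above the underside); at knob value 0 its length lies along the block's x, and it turns with the knob. Everything else near it is lower than 50 mm above the underside
- pointer_tip (a point): tip of the steel cone-shaped pointer on the carriage, pointing to the block's +x; at block x = +27 mm, 42 mm above the underside, y = 22 mm + 11 mm x knob value
- stop: the fixed corner stop: a steel plate 120 mm (own x) by 190 mm (own y), 10 mm thick, lying on the bench, with two walls 15 mm thick along its edges, tops 26 mm above the bench: a back wall along y, inner face at x = +45 mm, and a left wall along x, inner face at y = +80 mm. Origin: centre of the plate's underside
- stop_corner (a point): inner corner of the stop on the plate's top, at x = +45, y = +80, z = +10 mm of the stop's frame. With the slide fully home the heel lies here, the slide's axes are the stop's and its origin is at x = +15, y = +5, z = +10 mm of the stop's frame
- index_rider: the index: a fixed aluminium rider, 22 mm wide, standing on the back wall to 58 mm above the bench, with a dark cone-shaped point towards the stop's -x. Its axes are the stop's. It does not move
- index_tip (a point): tip of the index's point, 52 mm above the bench, at x = +44 mm in the stop's frame (5 mm clear of the pointer's tip when both are opposite, with the slide home)
- plain_rider: another fixed rider of the same size on the same wall, with a flat round button instead of a point; not the index
- tweezer_jar: bystander: glass jar of tweezers, 80 mm across, 140 mm tall with the tweezers; leave it where it is
- dial_tray: bystander: flat white dial tray, 100 x 180 x 10 mm; leave it where it is
- casing_cushion: bystander: round black casing cushion, 76 mm across, 27 mm tall; leave it where it is
- screwdriver: bystander: screwdriver, about 150 mm long, lying down; leave it where it is
- oil_bottle: bystander: amber bottle, 50 mm across, 110 mm tall; leave it where it is
- reamer_box: bystander: shallow open box of reamers, 90 x 130 x 20 mm; leave it where it is
- grease_pot: bystander: glass pot, 56 mm across, 45 mm tall; leave it where it is
Not all that is in view belongs to the job. Leave any green look-alike of the cross_slide alone.

How it is judged:
On the way, in this order (a step that is already met when the one before it is completed fails the run):
1. the slide stands on the plate, home in the corner, and let go (x of slide_heel in the frame of stop above 0.042 m and y of slide_heel in the frame of stop above 0.077 m and z of slide_heel in the frame of stop below 0.0125 m and angle between the y axis of cross_slide and the y axis of stop, either way round below 0.04 rad and angle between cross_slide's own z axis and vertical below 0.04 rad and contact force between the fingers and cross_slide below 0.1 N), for 0.3 s.
2. the pointer is opposite the index, with the slide still home (x of slide_heel in the frame of stop above 0.042 m and y of slide_heel in the frame of stop above 0.077 m and z of slide_heel in the frame of stop below 0.0125 m and angle between the y axis of cross_slide and the y axis of stop, either way round below 0.04 rad and angle between cross_slide's own z axis and vertical below 0.04 rad and y of pointer_tip in the frame of index_tip between -0.0025 and 0.0025 m), for 0.2 s.
At the end, for the whole second after the job is handed in: The slide stands flat on the stop's plate, its heel within 3 mm of both walls and parallel to them within 0.04 rad; the pointer's tip is within 2.5 mm of the index tip, measured along the back wall; the slide and knob are let go and at rest (all of step 2 and contact force between the fingers and cross_slide below 0.1 N and linear speed of cross_slide below 0.01 m/s and velocity of joint slide_knob between -0.05 and 0.05 rad/s); the robot touches nothing.
It fails at once if the slide is tipped by more than about 25 degrees (angle between cross_slide's own z axis and vertical above 0.45 rad).
It fails at once if another thing on the bench is shoved by more than 20 mm (distance of any of tweezer_jar, dial_tray, casing_cushion, screwdriver, oil_bottle, reamer_box, grease_pot from where it was at the start of the episode above 0.02 m).
It also fails if it takes over 72 s, if anything falls off the work surface, if the arm or the gripper's body presses on something with over 40 N, if the wrist force passes 120 N, or if a joint passes its speed limit or range.

## Working session

There is one attempt and no reset: what is moved stays moved. The work goes in short steps, Python scripts to look and compute and a tool call to move; the robot and the scene stay as the last step left them, time stands still between calls to the robot, and variables do not carry over. Pictures are saved under pics/ and viewed, at most 10 in all, crops included, and the job is handed in when it is done.

Besides the shell and the picture viewer there is one more tool, called after ">>>" in YAML: its name, and indented under it one key for each argument. servo_tool: Moves the arm, as the interface text tells. Its arguments: {"type":"object","properties":{"rows":{"type":"array","items":{"type":"array","items":{"type":"array","items":{"type":"number"}}}},"squeeze":{"type":"number"}},"required":["rows"]}

```bash
mkdir -p pics; ls
python3 - <<'E'
from station import manip
import cv2
for n in ("scene","top"):
    cv2.imwrite(f"pics/{n}0.png",manip.snapshot(n))
    c=manip.camera_info(n);print(n,c["K"],c["camera_from_world"])
print(manip.sense())
E
```

```text
pics
scene [[488.3844263    0.         316.60034545]
 [  0.         488.3844263  199.18119999]
 [  0.           0.           1.        ]] [[-0.19762618  0.98022622  0.01002264  0.1273874 ]
 [ 0.58102731  0.12536507 -0.80417092 -0.24937647]
 [-0.7895259  -0.1531018  -0.59431363  1.80504654]
 [ 0.          0.          0.          1.        ]]
top [[429.12226426   0.         319.47441013]
 [  0.         429.12226426 197.74405845]
 [  0.           0.           1.        ]] [[-0.02745101 -0.9992575  -0.02703507  0.01155176]
 [-0.9970173   0.02932098 -0.07139172  0.5278425 ]
 [ 0.07213141  0.02499466 -0.99708191  1.2090431 ]
 [ 0.          0.          0.          1.        ]]
{'t': 0.1, 'q': array([ 1.04251019e+00,  5.28356457e-01,  1.43380823e+00,  5.15784484e-06,
        1.18141981e+00, -1.78497367e-01]), 'qd': array([ 0.00090422, -0.00143302, -0.00514046, -0.00095335,  0.00161331,
       -0.00080021]), 'tau': array([-9.01700532e-04, -4.43305349e+01, -1.78584892e+01, -2.88128822e-04,
        3.88578788e-03,  4.01776489e-06]), 'tcp_pos': array([0.21383461, 0.58661258, 0.2494309 ]), 'tool_rot': array([ 1.74005015e-01,  9.84744263e-01, -9.33552898e-04, -3.46908145e-04]), 'force': array([-0.31124194,  0.31559827, -0.25153897]), 'ft_torque': array([ 0.01708675,  0.01075861, -0.03465857]), 'gripper_force': 0.0, 'finger_gap': 1.001448602858974}
```

View pics/top0.png

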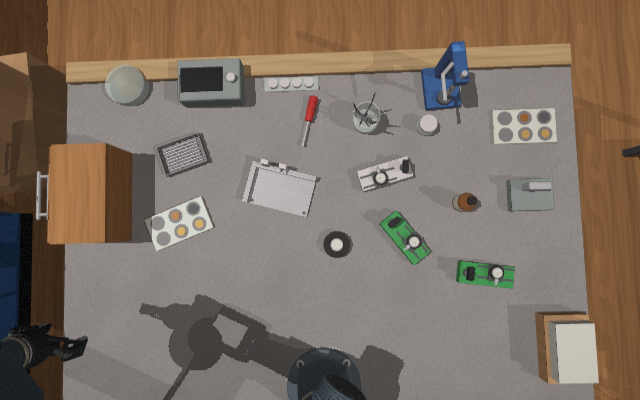

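View pics/scene0.png

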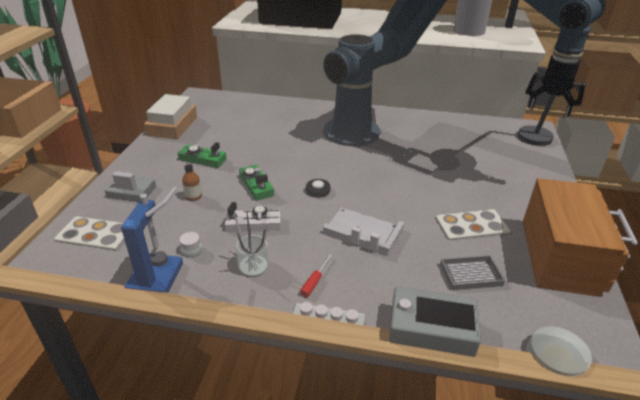

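Top view: the slide is at about (386,173) with its knob at the right (406,166). The stop is at (280,188), back wall at the top, left wall at the left. Next I zoom in.

Run:
```python
import cv2
im=cv2.imread("pics/top0.png")[145:225,232:427]
cv2.imwrite("pics/c1.png",cv2.resize(im,None,fx=4,fy=4,interpolation=cv2.INTER_CUBIC))
```

```text
(no output)
```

View pics/c1.png

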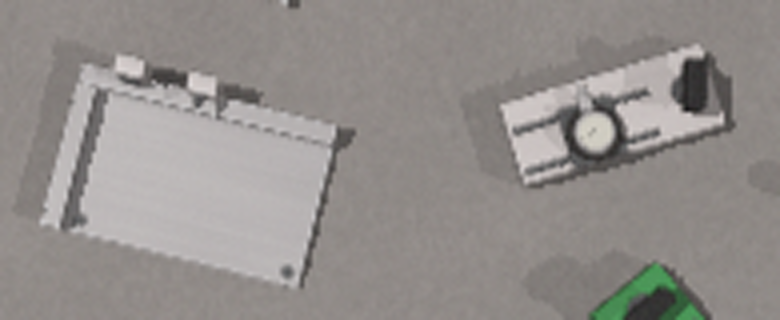

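Corners in crop pixels:
- **Slide top:** (500,103), (703,45), (727,125), (525,187).
- **Stop:** (83,65), (338,128), (42,222), and the plate corner at (300,288).
- **Riders:** (130,66) and (202,84). The right one seems to have the point.

I fit both poses from these.

```bash
cat > h.py <<'E'
import numpy as np
from scipy.optimize import least_squares
from scipy.spatial.transform import Rotation as R
def ray(c,uv,fish=False):
    """camera centre and world direction of a pixel"""
    K=np.array(c["K"]);T=np.array(c["camera_from_world"])
    d=np.array([(uv[0]-K[0,2])/K[0,0],(uv[1]-K[1,2])/K[1,1],1.])
    if fish:
        r=np.hypot(d[0],d[1]);d=np.array([*(d[:2]/max(r,1e-9)*np.sin(r)),np.cos(r)])
    return -T[:3,:3].T@T[:3,3],T[:3,:3].T@d
def at_z(c,uv,z,fish=False):
    o,d=ray(c,uv,fish);return o+d*(z-o[2])/d[2]
def fit(loc,wor):
    """planar pose (x,y,yaw) and residuals"""
    loc=np.array(loc,float)[:,:2];wor=np.array(wor)[:,:2]
    def f(p):
        c,s=np.cos(p[2]),np.sin(p[2]);return (loc@np.array([[c,s],[-s,c]])+p[:2]-wor).ravel()
    r=least_squares(f,[*wor.mean(0),0]);return r.x,r.fun.reshape(-1,2)
def w(p,l):
    c,s=np.cos(p[2]),np.sin(p[2]);return np.array([p[0]+c*l[0]-s*l[1],p[1]+s*l[0]+c*l[1]])
def l(p,q):
    c,s=np.cos(p[2]),np.sin(p[2]);d=np.array(q)[:2]-p[:2];return np.array([c*d[0]+s*d[1],-s*d[0]+c*d[1]])
def tool(st):
    """tcp and yaw of tool y axis, tilt"""
    r=R.from_quat(st["tool_rot"]).as_matrix();return st["tcp_pos"],r
E
python3 - <<'E'
from h import *; from station import manip
np.set_printoptions(precision=4,suppress=True)
c=manip.camera_info("top")
P=lambda u,v,z:at_z(c,((u+.5)/4-.5+232,(v+.5)/4-.5+145),z)
s,e=fit([(.03,.075),(.03,-.075),(-.03,-.075),(-.03,.075)],[P(500,103,.03),P(703,45,.03),P(727,125,.03),P(525,187,.03)])
print("slide",s,np.degrees(s[2]),e)
st,e=fit([(.06,.095),(.06,-.095),(-.06,.095),(-.06,-.095)],[P(83,65,.026),P(338,128,.026),P(42,222,.026),P(300,288,.01)])
print("stop",st,np.degrees(st[2]),e)
for q in[(130,66),(202,84)]:print("rider",l(st,P(*q,.058)))
print("idx?",l(st,P(217,108,.052)))
print("knob",l(s,P(693,84,.07)),"watch",l(s,P(595,132,.048)), "ptr",l(s,P(582,92,.042)))
print(w(s,(0,.01)),w(st,(.015,.005)))
print(tool(manip.sense())[1])
E
```

```text
slide [ 0.591  -0.1916  0.258 ] 14.781389666708826 [[-0.0011  0.0001]
 [ 0.0001  0.0002]
 [-0.0002 -0.0006]
 [ 0.0012  0.0004]]
stop [ 0.5575  0.1109 -0.2738] -15.689710281047782 [[ 0.0016 -0.0003]
 [ 0.0014 -0.0011]
 [-0.0017  0.0009]
 [-0.0012  0.0004]]
rider [0.0622 0.0556]
rider [0.062  0.0034]
idx? [ 0.0488 -0.0102]
knob [ 0.0015 -0.0519] watch [-0.0093  0.0188] ptr [0.0208 0.0184]
[ 0.5885 -0.1819] [0.5733 0.1116]
[[-0.9394  0.3427 -0.001 ]
 [ 0.3427  0.9394 -0.0017]
 [ 0.0004 -0.002  -1.    ]]
```

>>> servo_tool:
  rows:
    - [[0,0,6.9,0,0,0,1],[0,0,6.9,0,0,0,1],[0,0,6.9,0,0,0,1],[0,0,6.9,0,0,0,1],[0,0,6.9,0,0,0,1],[0,0,6.9,0,0,0,1],[0,0,6.9,0,0,0,1],[0,0,6.9,0,0,0,1]]

```text
t: 0.77
tcp_pos: [0.2139, 0.5868, 0.2497]
tool_rot: [0.613, 0.79, -0.001, 0.0]
force: [-1.1, -0.2, 0.2]
finger_gap: 1.002
gripper_force: 0.0
```

>>> servo_tool:
  rows:
    - [[0,0,0,-0.038,0.0075,0,1],[0,0,0,-0.038,0.0075,0,1],[0,0,0,-0.038,0.0075,0,1],[0,0,0,-0.038,0.0075,0,1],[0,0,0,-0.038,0.0075,0,1],[0,0,0,-0.038,0.0075,0,1],[0,0,0,-0.038,0.0075,0,1],[0,0,0,-0.038,0.0075,0,1]]

```text
t: 1.43
tcp_pos: [0.3497, 0.3067, 0.2501]
tool_rot: [0.61, 0.792, -0.0, -0.0]
force: [1.2, 1.1, 0.6]
finger_gap: 0.999
gripper_force: 0.0
```

>>> servo_tool:
  rows:
    - [[0,0,0,-0.038,0.0075,0,1],[0,0,0,-0.038,0.0075,0,1],[0,0,0,-0.038,0.0075,0,1],[0,0,0,-0.038,0.0075,0,1],[0,0,0,-0.038,0.0075,0,1],[0,0,0,-0.038,0.0075,0,1],[0,0,0,0,0,0,1]]

```text
t: 2.02
tcp_pos: [0.4554, 0.0939, 0.2505]
tool_rot: [0.613, 0.79, 0.0, 0.003]
force: [-0.3, 0.1, 0.2]
finger_gap: 0.999
gripper_force: 0.0
```

Run:
```python
from station import manip
import cv2,pickle
c=manip.camera_info("wrist");im=manip.snapshot("wrist");pickle.dump(c,open("w1.pkl","wb"))
cv2.imwrite("pics/w1.png",im);print(c["K"],manip.sense()["tcp_pos"])
```

```text
[[309.70691629   0.         322.35879414]
 [  0.         309.70691629 199.78397216]
 [  0.           0.           1.        ]] [0.45319171 0.09640712 0.25024736]
```

View pics/w1.png

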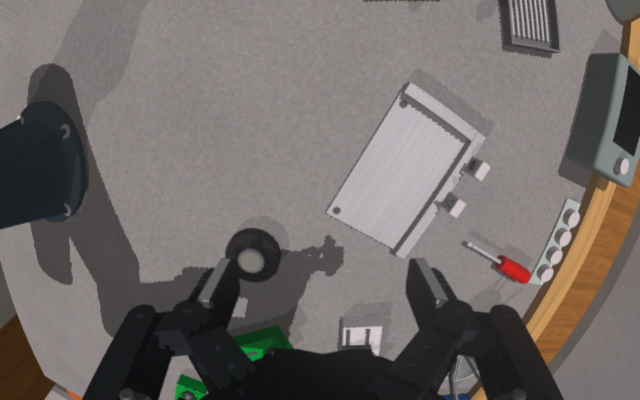

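The wrist view shows the stop at (320–495, 80–260), with riders at (478,168) and (455,205). I zoom in on it.

Run:
```python
import cv2
im=cv2.imread("pics/w1.png")[78:263,322:500]
cv2.imwrite("pics/c2.png",cv2.resize(im,None,fx=3.2,fy=3.2,interpolation=cv2.INTER_CUBIC))
```

```text
(no output)
```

View pics/c2.png

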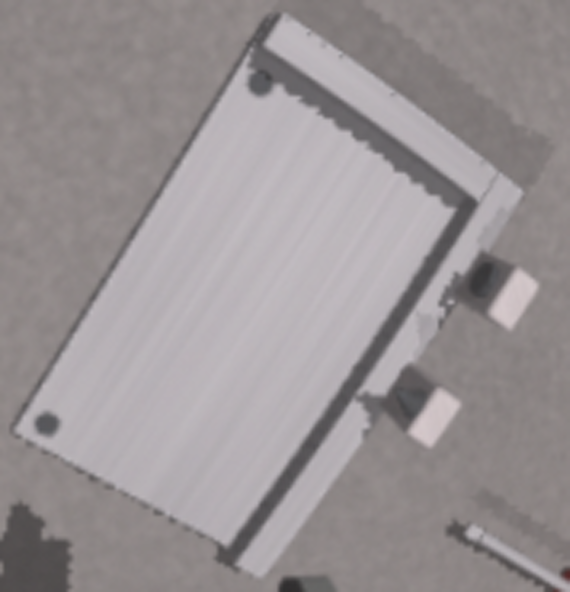

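Lower rider (430,417) has a dark cone at (405,400), so it is the index. The other, at (515,298), has the round button. I fit the stop again.

Run:
```python
from h import *; import pickle
np.set_printoptions(precision=4,suppress=True)
c=pickle.load(open("w1.pkl","rb"))
P=lambda u,v,z:at_z(c,((u+.5)/3.2-.5+322,(v+.5)/3.2-.5+78),z,True)
st,e=fit([(.06,.095),(.06,-.095),(-.06,.095),(-.06,-.095),(.045,.08),(.045,-.095)],[P(523,190,.026),P(262,577,.026),P(283,12,.026),P(14,430,.01),P(478,202,.026),P(237,563,.026)])
print("stop",st,np.degrees(st[2]),e)
for q in[(515,298),(430,417),(512,267),(539,285),(512,329),(430,383),(461,406),(430,447)]:print("rider",l(st,P(*q,.058)))
for q in[(399,395),(403,418),(428,418)]:print("cone",l(st,P(*q,.052)))
```

```text
stop [ 0.5589  0.1133 -0.2699] -15.466058872911352 [[ 0.001   0.0005]
 [ 0.0007 -0.0006]
 [-0.0005  0.0008]
 [-0.0006 -0.0009]
 [ 0.0004  0.0008]
 [-0.0009 -0.0006]]
rider [0.0623 0.0549]
rider [0.06   0.0011]
rider [0.0541 0.0633]
rider [0.0682 0.0642]
rider [0.0686 0.0451]
rider [0.0517 0.0114]
rider [0.0686 0.0108]
rider [ 0.0676 -0.0082]
cone [0.0471 0.0011]
cone [ 0.0541 -0.0053]
cone [ 0.0632 -0.0002]
```

>>> servo_tool:
  rows:
    - [[0,0,0,-0.038,0.0075,0,1],[0,0,0,-0.038,0.0075,0,1],[0,0,0,-0.038,0.0075,0,1],[0,0,0,-0.038,0.0075,0,1],[0,0,0,-0.035,0.0065,0,1],[0,0,0,0,0,0,1],[0,0,0,0,0,0,1]]

```text
t: 2.65
tcp_pos: [0.5343, -0.0724, 0.2497]
tool_rot: [0.611, 0.791, 0.0, -0.001]
force: [0.1, 0.3, 0.5]
finger_gap: 1.0
gripper_force: 0.0
```

Run:
```python
from station import manip
import cv2,pickle
c=manip.camera_info("wrist");im=manip.snapshot("wrist");pickle.dump(c,open("w2.pkl","wb"))
cv2.imwrite("pics/w2.png",cv2.resize(im[150:400,200:480],None,fx=2.3,fy=2.3,interpolation=cv2.INTER_CUBIC));print(manip.sense()["tcp_pos"])
```

```text
[ 0.53331431 -0.07107822  0.24964234]
```

View pics/w2.png

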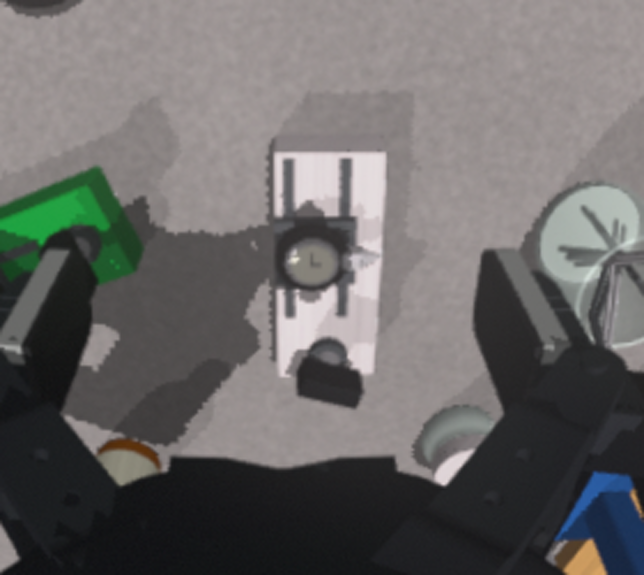

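Slide top corners in the crop: (272,152), (386,152), (374,373), (277,376). The wing is a bar turned slightly clockwise, and the watch is at (312,262). I fit these next.

Run:
```python
from h import *; import pickle; from station import manip
np.set_printoptions(precision=4,suppress=True)
c=pickle.load(open("w2.pkl","rb"))
P=lambda u,v,z:at_z(c,((u+.5)/2.3-.5+200,(v+.5)/2.3-.5+150),z,True)
s,e=fit([(-.03,.075),(.03,.075),(.03,-.075),(-.03,-.075)],[P(272,152,.03),P(386,152,.03),P(374,374,.03),P(277,376,.03)])
print("slide",s,np.degrees(s[2]),e)
a,b=l(s,P(300,395,.07)),l(s,P(358,407,.07));print("wing back edge",a,b,np.arctan2(*(b-a)[::-1]))
print("watch",l(s,P(312,262,.048)),"ptr",l(s,P(376,258,.042)))
g=w(s,(0,.01));m=manip.sense();p,r=tool(m);print(g,"shift",r.T@(np.array([*g,p[2]])-p),"tool y yaw",np.degrees(np.arctan2(r[1,1],r[0,1])),r[2])
```

```text
slide [ 0.5926 -0.1903  0.27  ] 15.468298029157788 [[-0.0001  0.    ]
 [ 0.0001  0.001 ]
 [ 0.     -0.0004]
 [ 0.     -0.0007]]
wing back edge [-0.0165 -0.0552] [ 0.0162 -0.0656] -0.30950808320652246
watch [-0.0096  0.0191] ptr [0.0252 0.0171]
[ 0.5899 -0.1807] shift [-0.1204  0.0269 -0.0003] tool y yaw 14.740724731254046 [ 0.0021 -0.0018 -1.    ]
```

>>> servo_tool:
  rows:
    - [[0,0,-0.7,-0.03,0.0067,0,1],[0,0,0,-0.03,0.0067,0,1],[0,0,0,-0.03,0.0067,0.02,1],[0,0,0,-0.03,0.0067,0.02,1],[0,0,0,0,0,0.035,1],[0,0,0,0,0,0.035,1],[0,0,0,0,0,0,1],[0,0,0,0,0,0,1]]

```text
t: 3.37
tcp_pos: [0.5896, -0.1777, 0.1385]
tool_rot: [0.605, 0.796, -0.0, -0.004]
force: [0.6, 0.5, 1.2]
finger_gap: 1.001
gripper_force: 0.0
```

Run:
```python
from h import *; from station import manip
s=np.array([.5926,-.1903,.27]);g=w(s,(0,.01));p,r=tool(manip.sense());print(p,"shift",r.T@(np.array([*g,.028])-p),np.degrees(np.arctan2(r[1,1],r[0,1])))
```

```text
[ 0.58960704 -0.17774329  0.13853812] shift [-3.46060494e-03  8.34338866e-05  1.10522934e-01] 15.57953280199554
```

>>> servo_tool:
  rows:
    - [[0,0,0,0,0,0.03,1],[0,0,0,0,0,0.03,1],[0,0,0,0,0,0.025,1],[0,0,0,0,0,0.015,1],[0,0,0,0,0,0.01,1],[0,0,0,0,0,0,1],[0,0,0,0,0,0,1],[0,0,0,0,0,0,1]]

```text
t: 4.03
tcp_pos: [0.5931, -0.181, 0.0325]
tool_rot: [0.605, 0.796, 0.0, 0.002]
force: [0.1, 0.1, 0.4]
finger_gap: 1.001
gripper_force: 0.0
```

>>> servo_tool:
  rows:
    - [[0,0,0,0,0,0,0.2],[0,0,0,0,0,0,-0.2],[0,0,0,0,0,0,-0.2],[0,0,0,0,0,0,-0.2],[0,0,0,0,0,0,-0.2],[0,0,0,0,0,0,-0.2],[0,0,0,0,0,0,-0.2],[0,0,0,0,0,0,-0.2]]
  squeeze: 60

```text
t: 4.7
tcp_pos: [0.5917, -0.1811, 0.032]
tool_rot: [0.606, 0.796, -0.0, 0.0]
force: [-1.8, 0.3, 7.9]
finger_gap: 0.684
gripper_force: 66.4
```

>>> servo_tool:
  rows:
    - [[0,0,0,0,0,-0.005,-0.2],[0,0,0,0,0,-0.015,-0.2],[0,0,0,0,0,-0.025,-0.2],[0,0,0,0,0,-0.03,-0.2],[0,0,0,0,0,-0.025,-0.2],[0,0,0,0,0,0,-0.2],[0,0,0,0,0,0,-0.2]]

```text
t: 5.28
tcp_pos: [0.5921, -0.181, 0.1313]
tool_rot: [0.606, 0.796, 0.0, 0.001]
force: [-0.3, 0.0, -5.3]
finger_gap: 0.686
gripper_force: 66.1
```

Run:
```python
from h import *; from station import manip
s=np.array([.5926,-.1903,.27]);st=np.array([.5587,.1128,-.271])
m=manip.sense();p,r=tool(m);print(m["force"],m["finger_gap"],p,r[2],np.degrees(np.arctan2(r[1,1],r[0,1])))
gl=l(s,(.5917,-.1811));t=w(st,(.015-.032+0,.005-.010+gl[1]));print(gl,t,r.T@(np.array([*t,p[2]])-p))
```

```text
[-3.45018196e-01  4.09344409e-04 -5.27712975e+00] 0.6855097926347682 [ 0.59213808 -0.1810265   0.13128369] [-0.00171546  0.00204664 -0.99999643] 15.448034518772662
[0.00158654 0.00910675] [0.54341979 0.12130769] [ 0.30438807  0.03357275 -0.00045346]
```

>>> servo_tool:
  rows:
    - [[0,0,0,0.015,0.0018,0,-0.2],[0,0,0,0.03,0.0033,0,-0.2],[0,0,0,0.035,0.0038,0,-0.2],[0,0,0,0.035,0.0038,0,-0.2],[0,0,0,0.035,0.0038,0,-0.2],[0,0,0,0.035,0.0038,0,-0.2],[0,0,0,0.035,0.0038,0,-0.2],[0,0,0,0.034,0.0038,0,-0.2]]

```text
t: 5.95
tcp_pos: [0.5477, 0.074, 0.1278]
tool_rot: [0.606, 0.796, -0.001, -0.003]
force: [0.4, 0.3, -5.3]
finger_gap: 0.688
gripper_force: 66.0
```

>>> servo_tool:
  rows:
    - [[0,0,0,0.03,0.0035,0,-0.2],[0,0,0,0.02,0.0022,0,-0.2],[0,0,5,0,0,0,-0.2],[0,0,6,0,0,0,-0.2],[0,0,6,0,0,0,-0.2],[0,0,6,0,0,0,-0.2],[0,0,5,0,0,0,-0.2],[0,0,3,0,0,0,-0.2]]

```text
t: 6.62
tcp_pos: [0.5404, 0.122, 0.1278]
tool_rot: [0.797, 0.604, -0.002, -0.002]
force: [-1.1, 0.2, -5.1]
finger_gap: 0.688
gripper_force: 66.0
```

>>> servo_tool:
  rows:
    - [[0,0,0,0,0,0.02,-0.2],[0,0,0,0,0,0.02,-0.2],[0,0,0,0,0,0,-0.2],[0,0,0,0,0,0,-0.2],[0,0,0,0,0,0,-0.2]]

```text
t: 7.03
tcp_pos: [0.5422, 0.1215, 0.0897]
tool_rot: [0.796, 0.605, -0.001, -0.001]
force: [-0.1, -1.0, -4.5]
finger_gap: 0.684
gripper_force: 67.5
```

Run:
```python
from h import *; from station import manip; import cv2
cv2.imwrite("pics/sc1.png",cv2.resize(manip.snapshot("scene")[150:280,290:450],None,fx=4,fy=4,interpolation=cv2.INTER_CUBIC))
m=manip.sense();p,r=tool(m);t=[.54342,.1213]
print(m["force"],p,r[2],np.degrees(np.arctan2(r[1,1],r[0,1])),r.T@(np.array([*t,p[2]])-p))
```

```text
[ 0.27769712  0.46904813 -4.43949804] [0.54290182 0.1214543  0.09034516] [ 3.16138384e-05 -2.08138570e-04 -9.99999978e-01] -15.531533930184443 [-9.91160381e-06  5.40577625e-04 -1.12828400e-07]
```

View pics/sc1.png

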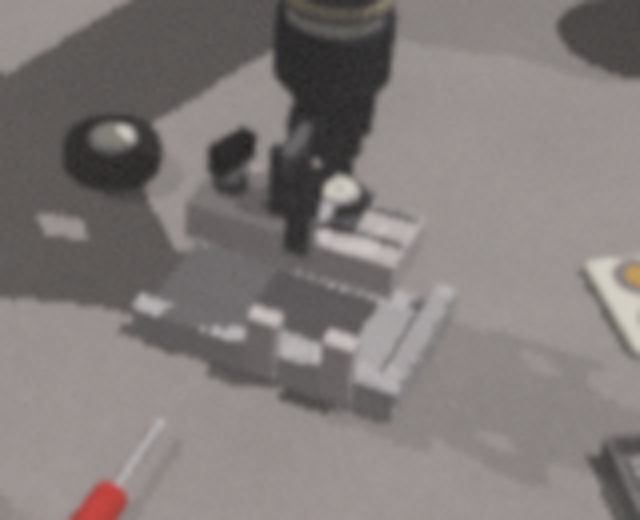

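The slide hangs level over the plate, clear of the walls and the riders at (262,318) and (340,342). I lower it now.

>>> servo_tool:
  rows:
    - [[0,0,0,0,0,0.015,-0.2],[0,0,0,0,0,0.015,-0.2],[0,0,0,0,0,0.01,-0.2],[0,0,0,0,0,0.005,-0.2],[0,0,0,0,0,0,-0.2],[0,0,0,0,0,0,-0.2],[0,0,0,0,0,0.002,-0.2],[0,0,0,0,0,0,-0.2]]

```text
t: 7.75
tcp_pos: [0.5434, 0.1212, 0.0438]
tool_rot: [0.796, 0.605, 0.0, 0.0]
force: [-0.1, -1.0, -4.9]
finger_gap: 0.684
gripper_force: 67.6
```

>>> servo_tool:
  rows:
    - [[0,0,0,0,0,0.001,-0.2],[0,0,0,0,0,0,-0.2],[0,0,0,0,0,0.001,-0.2],[0,0,0,0,0,0,-0.2],[0,0,0,0,0,0,-0.2],[0,0,0,0,0,0,-0.2]]

```text
t: 8.25
tcp_pos: [0.5432, 0.1212, 0.042]
tool_rot: [0.796, 0.605, 0.0, 0.0]
force: [-2.3, 0.2, 2.9]
finger_gap: 0.684
gripper_force: 68.6
```

>>> servo_tool:
  rows:
    - [[0,0,0,0,0,0,1],[0,0,0,0,0,0,1],[0,0,0,0,0,0,1],[0,0,0,0,0,0,1],[0,0,0,0,0,-0.02,1],[0,0,0,0,0,-0.03,1],[0,0,0,0,0,-0.035,1]]

```text
t: 8.83
tcp_pos: [0.5416, 0.121, 0.1255]
tool_rot: [0.796, 0.605, -0.002, -0.001]
force: [1.1, -0.0, 0.4]
finger_gap: 1.001
gripper_force: 0.0
```

>>> servo_tool:
  rows:
    - [[0,0,0,-0.009,-0.03,0,0],[0,0,0,-0.01,-0.031,0,-1],[0,0,0,0,0,0,-1],[0,0,0,0,0,0,-1],[0,0,0,0,0,0,-1],[0,0,0,0,0,0,-1],[0,0,0,0,0,0,-1]]

```text
t: 9.42
tcp_pos: [0.4806, 0.1191, 0.1262]
tool_rot: [0.796, 0.605, 0.001, 0.0]
force: [0.2, -0.0, 0.9]
finger_gap: 0.006
gripper_force: 0.0
```

Run:
```python
from h import *; from station import manip; import pickle,cv2
st=np.array([.5587,.1128,-.271]);m=manip.sense();p,r=tool(m);print(m["finger_gap"],p,l(st,p),np.degrees(np.arctan2(r[1,1],r[0,1])))
c=manip.camera_info("wrist");pickle.dump(c,open("w3.pkl","wb"));im=manip.snapshot("wrist");cv2.imwrite("pics/w3.png",im)
```

```text
0.006104333686184195 [0.48057494 0.1191467  0.12622445] [-0.07697277 -0.01479863] -15.553660895036298
```

View pics/w3.png

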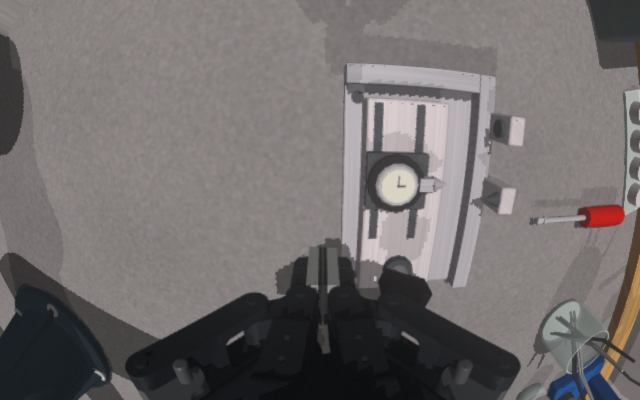

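The slide sits square on the plate with its gap to the walls, the carriage is clear, and the shut fingers at (322,275) are beside its −x face. I descend and push.

>>> servo_tool:
  rows:
    - [[0,0,0,0,0,0.025,-1],[0,0,0,0,0,0.03,-1],[0,0,0,0,0,0.02,-1],[0,0,0,0,0,0.008,-1],[0,0,0,0,0,0,-1],[0,0,0,0,0,0,-1]]

```text
t: 9.97
tcp_pos: [0.4795, 0.1192, 0.0432]
tool_rot: [0.796, 0.605, -0.0, -0.0]
force: [0.4, -0.2, -0.2]
finger_gap: 0.001
gripper_force: 0.0
```

>>> servo_tool:
  rows:
    - [[0,0,0,0,0.005,0,-1],[0,0,0,0,0.005,0,-1],[0,0,0,0,0.005,0,-1],[0,0,0,0,0.005,0,-1],[0,0,0,0,0.005,0,-1],[0,0,0,0,0.005,0,-1],[0,0,0,0,0.005,0,-1],[0,0,0,0,0.003,0,-1]]

```text
t: 10.63
tcp_pos: [0.5162, 0.1088, 0.0434]
tool_rot: [0.796, 0.605, 0.0, 0.0]
force: [-3.6, -0.1, 2.5]
finger_gap: 0.003
gripper_force: 1.8
```

>>> servo_tool:
  rows:
    - [[0,0,0,0,0.002,0,-1],[0,0,0,0,0.002,0,-1],[0,0,0,0,0.002,0,-1],[0,0,0,0,0,0,-1],[0,0,0,0,0,0,-1]]

```text
t: 11.05
tcp_pos: [0.522, 0.1073, 0.0432]
tool_rot: [0.796, 0.605, 0.0, 0.0]
force: [-1.4, 0.1, 1.6]
finger_gap: -0.001
gripper_force: 1.0
```

>>> servo_tool:
  rows:
    - [[0,0,0,0,0.0015,0,-1],[0,0,0,0,0.0015,0,-1],[0,0,0,0,0,0,-1],[0,0,0,0,0,0,-1]]

```text
t: 11.38
tcp_pos: [0.524, 0.1069, 0.0432]
tool_rot: [0.796, 0.605, -0.0, -0.0]
force: [-3.5, 2.5, 1.5]
finger_gap: 0.0
gripper_force: 2.1
```

>>> servo_tool:
  rows:
    - [[0,0,0,0,0.0015,0,-1],[0,0,0,0,0.0015,0,-1],[0,0,0,0,0,0,-1],[0,0,0,0,0,0,-1]]

```text
t: 11.72
tcp_pos: [0.5264, 0.1064, 0.0432]
tool_rot: [0.796, 0.605, -0.0, -0.001]
force: [-4.8, 4.1, 2.6]
finger_gap: -0.001
gripper_force: 2.7
```

>>> servo_tool:
  rows:
    - [[0,0,0,0,0.0015,0,-1],[0,0,0,0,0,0,-1],[0,0,0,0,0,0,-1]]

```text
t: 11.97
tcp_pos: [0.5268, 0.1064, 0.0432]
tool_rot: [0.796, 0.605, -0.001, -0.002]
force: [-6.3, 4.9, 3.1]
finger_gap: -0.003
gripper_force: 3.6
```

>>> servo_tool:
  rows:
    - [[0,0,0,0,0.0015,0,-1],[0,0,0,0,0,0,-1],[0,0,0,0,0,0,-1]]

```text
t: 12.22
tcp_pos: [0.5269, 0.1063, 0.0431]
tool_rot: [0.796, 0.605, -0.002, -0.003]
force: [-8.2, 6.3, 5.3]
finger_gap: -0.005
gripper_force: 4.6
```

>>> servo_tool:
  rows:
    - [[0,0,0,0,-0.01,0,-1],[0,0,0,0,-0.01,0,-1],[0,0,0,0,0,-0.03,-1],[0,0,0,0,0,-0.03,-1],[0,0,0,-0.015,0,-0.025,-1],[0,0,0,-0.035,0.01,0,-1],[0,0,0,-0.04,0.025,0,-1],[0,0,0,0,0.03,0,-1]]

```text
t: 12.88
tcp_pos: [0.5459, 0.0071, 0.1291]
tool_rot: [0.797, 0.604, -0.001, 0.001]
force: [0.6, 0.2, -0.0]
finger_gap: -0.002
gripper_force: 0.0
```

>>> servo_tool:
  rows:
    - [[0,0,0,0,0,0,-1],[0,0,0,0,0,0,-1],[0,0,0,0,0,0,-1]]

```text
t: 13.13
tcp_pos: [0.5475, 0.0115, 0.1281]
tool_rot: [0.796, 0.605, -0.0, 0.0]
force: [-0.8, -0.9, 0.2]
finger_gap: 0.002
gripper_force: 0.0
```

Run:
```python
from h import *; from station import manip; import pickle,cv2
st=np.array([.5587,.1128,-.271]);m=manip.sense();p,r=tool(m);print(m["force"],p,l(st,p),np.degrees(np.arctan2(r[1,1],r[0,1])),r[2])
c=manip.camera_info("wrist");pickle.dump(c,open("w4.pkl","wb"));im=manip.snapshot("wrist");cv2.imwrite("pics/w4.png",im[60:360,220:520])
cv2.imwrite("pics/w4.png",cv2.resize(im[60:340,220:520],None,fx=2,fy=2,interpolation=cv2.INTER_CUBIC))
```

```text
[-0.82119704 -0.85834399  0.20832327] [0.54753915 0.01152111 0.12813156] [ 0.01635834 -0.10057029] -15.554675962699482 [-1.14940751e-04  6.40678757e-05 -9.99999991e-01]
```

View pics/w4.png

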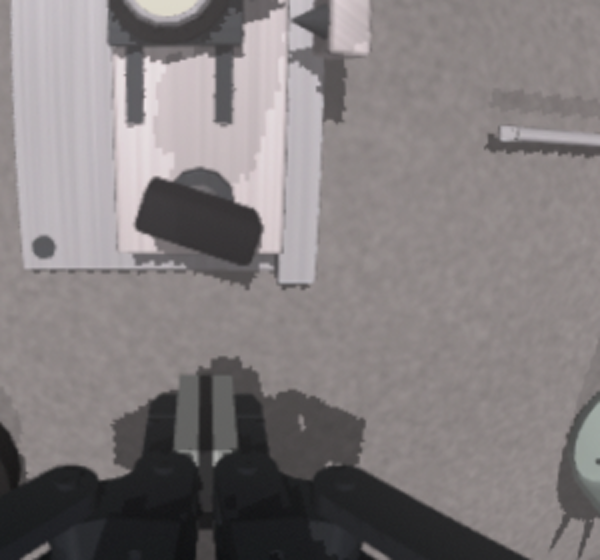

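The slide lies parallel along the back wall, with its −y edge at row 252. The index cone tip is at (293,17) and the wall end is at (281–316,285). I measure the index from this picture and descend for the +y push.

Run:
```python
from h import *; import pickle
np.set_printoptions(precision=4,suppress=True)
c=pickle.load(open("w4.pkl","rb"));st=np.array([.5587,.1128,-.271])
P=lambda u,v,z:l(st,at_z(c,((u+.5)/2-.5+220,(v+.5)/2-.5+60),z,True))
print("cone tip",P(293,17,.052),"rider edge",P(345,54,.058),"wall end",P(281,285,.026),P(316,285,.026))
print("plate",P(27,269,.01),"slide edge",P(120,252,.04),P(283,253,.04))
a,b=P(140,228,.08),P(250,264,.08);print("wing",a,b,np.arctan2(*(b-a)[::-1]),P(200,222,.08))
```

```text
cone tip [0.0448 0.003 ] rider edge [ 0.0606 -0.0086] wall end [ 0.0466 -0.096 ] [ 0.0604 -0.096 ]
plate [-0.058  -0.0945] slide edge [-0.0134 -0.0785] [ 0.045  -0.0789]
wing [-0.0016 -0.0596] [ 0.0301 -0.0704] -0.32894441903267463 [ 0.0156 -0.0579]
```

>>> servo_tool:
  rows:
    - [[0,0,0,0,0,0.025,-1],[0,0,0,0,0,0.03,-1],[0,0,0,0,0,0.022,-1],[0,0,0,0,0,0.008,-1],[0,0,0,0,0,0,-1],[0,0,0,0,0,0,-1]]

```text
t: 13.68
tcp_pos: [0.5475, 0.0121, 0.0434]
tool_rot: [0.796, 0.605, -0.0, -0.0]
force: [0.4, -0.3, -0.1]
finger_gap: 0.001
gripper_force: 0.0
```

>>> servo_tool:
  rows:
    - [[0,0,0,0.004,0,0,-1],[0,0,0,0.004,0,0,-1],[0,0,0,0.003,0,0,-1],[0,0,0,0.002,0,0,-1],[0,0,0,0.002,0,0,-1],[0,0,0,0,0,0,-1],[0,0,0,0,0,0,-1]]

```text
t: 14.27
tcp_pos: [0.5522, 0.0261, 0.0436]
tool_rot: [0.796, 0.605, 0.0, 0.0]
force: [0.2, -1.4, -0.2]
finger_gap: -0.001
gripper_force: 0.4
```

>>> servo_tool:
  rows:
    - [[0,0,0,0.0015,0,0,-1],[0,0,0,0.0015,0,0,-1],[0,0,0,0,0,0,-1],[0,0,0,0,0,0,-1]]

```text
t: 14.6
tcp_pos: [0.5527, 0.0289, 0.0433]
tool_rot: [0.796, 0.605, -0.0, -0.0]
force: [-0.7, -3.3, 2.0]
finger_gap: -0.003
gripper_force: 1.4
```

>>> servo_tool:
  rows:
    - [[0,0,0,0.0015,0,0,-1],[0,0,0,0.0015,0,0,-1],[0,0,0,0,0,0,-1],[0,0,0,0,0,0,-1]]

```text
t: 14.93
tcp_pos: [0.5529, 0.0301, 0.0433]
tool_rot: [0.796, 0.606, -0.001, 0.0]
force: [-1.7, -10.4, 4.1]
finger_gap: 0.0
gripper_force: 5.5
```

>>> servo_tool:
  rows:
    - [[0,0,0,0.0015,0,0,-1],[0,0,0,0.001,0,0,-1],[0,0,0,0,0,0,-1],[0,0,0,0,0,0,-1]]

```text
t: 15.27
tcp_pos: [0.5529, 0.0302, 0.0433]
tool_rot: [0.795, 0.606, -0.003, 0.001]
force: [-4.8, -19.5, 4.8]
finger_gap: -0.001
gripper_force: 10.2
```

>>> servo_tool:
  rows:
    - [[0,0,0,-0.008,0,0,-1],[0,0,0,-0.008,0,0,-1],[0,0,0,0,0,-0.03,-1],[0,0,0,0,0,-0.03,-1],[0,0,0,0,0,-0.03,-1],[0,0,0,0.028,-0.024,0,-1],[0,0,0,0.028,-0.024,0,-1],[0,0,0,0.022,-0.024,0,-1]]

```text
t: 15.93
tcp_pos: [0.5014, 0.1148, 0.1339]
tool_rot: [0.797, 0.604, 0.001, -0.0]
force: [0.9, 1.3, -0.6]
finger_gap: 0.0
gripper_force: 0.0
```

>>> servo_tool:
  rows:
    - [[0,0,0,0,0,0,-1],[0,0,0,0,0,0.03,-1],[0,0,0,0,0,0.03,-1],[0,0,0,0,0,0.025,-1],[0,0,0,0,0,0.005,-1],[0,0,0,0,0.01,0,-1],[0,0,0,0,0.01,0,-1],[0,0,0,0,0,0,-1]]

```text
t: 16.6
tcp_pos: [0.5258, 0.1071, 0.0449]
tool_rot: [0.796, 0.605, 0.003, 0.002]
force: [1.3, -0.1, 0.5]
finger_gap: 0.003
gripper_force: 0.0
```

>>> servo_tool:
  rows:
    - [[0,0,0,0,0.003,0,-1],[0,0,0,0,0.002,0,-1],[0,0,0,0,0,0,-1],[0,0,0,0,0,0,-1]]

```text
t: 16.93
tcp_pos: [0.5258, 0.1065, 0.044]
tool_rot: [0.796, 0.605, 0.001, 0.0]
force: [-0.1, 0.0, -1.4]
finger_gap: 0.002
gripper_force: 0.0
```

>>> servo_tool:
  rows:
    - [[0,0,0,0,0.002,0,-1],[0,0,0,0,0.001,0,-1],[0,0,0,0,0,0,-1],[0,0,0,0,0,0,-1]]

```text
t: 17.27
tcp_pos: [0.5265, 0.1059, 0.0432]
tool_rot: [0.796, 0.605, -0.001, -0.001]
force: [-4.4, 0.9, 4.8]
finger_gap: 0.003
gripper_force: 2.7
```

>>> servo_tool:
  rows:
    - [[0,0,0,0,0.002,0,-1],[0,0,0,0,0.001,0,-1],[0,0,0,0,0,0,-1],[0,0,0,0,0,0,-1]]

```text
t: 17.6
tcp_pos: [0.5267, 0.1058, 0.043]
tool_rot: [0.796, 0.605, -0.004, -0.003]
force: [-9.6, 3.0, 6.1]
finger_gap: 0.003
gripper_force: 4.9
```

>>> servo_tool:
  rows:
    - [[0,0,0,0,-0.01,0,-1],[0,0,0,0,-0.01,0,-1],[0,0,0,0,0,-0.03,-1],[0,0,0,0,0,-0.035,-1],[0,0,0,0,0,-0.035,-1],[0,0,0,0,0,0,-0.1],[0,0,0,-0.018,0.03,0,-0.1],[0,0,0,-0.017,0.03,0,-0.1]]

```text
t: 18.27
tcp_pos: [0.5605, 0.061, 0.1442]
tool_rot: [0.795, 0.606, 0.001, 0.001]
force: [0.9, -0.2, 0.7]
finger_gap: 0.417
gripper_force: 0.0
```

>>> servo_tool:
  rows:
    - [[0,0,-7,0,0,0,-0.1],[0,0,-7,0,0,0,-0.1],[0,0,-7,0,0,0,-0.1],[0,0,-7,0,0,0,-0.1],[0,0,-7,0,0,0,-0.1],[0,0,-7,0,0,0,-0.1],[0,0,-7,0,0,0,-0.1],[0,0,-7,0,0,0,-0.1]]

```text
t: 18.93
tcp_pos: [0.5609, 0.0603, 0.1429]
tool_rot: [0.416, 0.909, 0.0, 0.001]
force: [-1.1, -0.3, -0.1]
finger_gap: 0.449
gripper_force: 0.0
```

>>> servo_tool:
  rows:
    - [[0,0,-7,0,0,0,-0.1],[0,0,-7,0,0,0,-0.1],[0,0,-2,0,0,0,-0.1],[0,0,0,0,0,0,-0.1],[0,0,0,0,0,0,-0.1],[0,0,0,0,0,0,-0.1]]

```text
t: 19.43
tcp_pos: [0.5606, 0.0604, 0.1431]
tool_rot: [0.289, 0.957, 0.0, 0.0]
force: [0.7, -0.3, -0.4]
finger_gap: 0.45
gripper_force: 0.0
```

Run:
```python
from h import *; from station import manip; import cv2,pickle
np.set_printoptions(precision=4,suppress=True)
st=np.array([.5587,.1128,-.271]);m=manip.sense();p,r=tool(m);t=w(st,(.015,-.05))
print(m["finger_gap"],p,np.degrees(np.arctan2(r[1,1],r[0,1])),m["q"],r.T@(np.array([*t,.082])-p),r[2])
c=manip.camera_info("wrist");pickle.dump(c,open("w5.pkl","wb"));cv2.imwrite("pics/w5.png",manip.snapshot("wrist"))
K=c["K"];T=c["camera_from_world"]
for n,q in (("corner",(*w(st,(.045,.08)),.026)),("idx",(*w(st,(.044,.0025)),.052)),("heeltop",(*w(st,(.045,.08)),.04)),("wing",(*t,.08))):
    x=T[:3,:3]@np.array(q)+T[:3,3];th=np.arctan2(np.hypot(x[0],x[1]),x[2]);f=K[0,0]*th/np.hypot(x[0],x[1]);print(n,K[0,2]+f*x[0],K[1,2]+f*x[1])
```

```text
0.4497520390485805 [0.5606 0.0604 0.1431] 56.40061996069467 [-0.0908  0.593   1.6838 -0.0001  0.864  -1.0751] [ 0.0009 -0.0003  0.0611] [-0.0007  0.0002 -1.    ]
corner 472.28260106915724 186.78807379937055
idx 397.4571178016204 224.18415478526958
heeltop 479.3585938129337 191.61148267056163
wing 320.8778545625871 225.9662706888244
```

>>> servo_tool:
  rows:
    - [[0,0,0,0.0009,0,0.02,-0.1],[0,0,0,0,0,0.02,-0.1],[0,0,0,0,0,0.015,-0.1],[0,0,0,0,0,0.006,-0.1],[0,0,0,0,0,0,-0.1],[0,0,0,0,0,0,-0.1],[0,0,0,0,0,0,-0.1]]

```text
t: 20.07
tcp_pos: [0.5605, 0.0609, 0.0831]
tool_rot: [0.289, 0.957, 0.0, 0.001]
force: [-0.4, -0.9, -0.9]
finger_gap: 0.451
gripper_force: 0.0
```

>>> servo_tool:
  rows:
    - [[0,0,0,0,0,0,-0.5],[0,0,0,0,0,0,-0.6],[0,0,0,0,0,0,-0.75],[0,0,0,0,0,0,-0.8],[0,0,0,0,0,0,-0.8],[0,0,0,0,0,0,-0.8]]
  squeeze: 20

```text
t: 20.57
tcp_pos: [0.5597, 0.06, 0.0833]
tool_rot: [0.288, 0.958, -0.001, 0.0]
force: [-2.2, -5.1, 6.5]
finger_gap: 0.159
gripper_force: 23.8
```

>>> servo_tool:
  rows:
    - [[0,0,3,0,0,0,-0.8],[0,0,5,0,0,0,-0.8],[0,0,5,0,0,0,-0.8],[0,0,5,0,0,0,-0.8],[0,0,5,0,0,0,-0.8],[0,0,5,0,0,0,-0.8],[0,0,5,0,0,0,-0.8],[0,0,5,0,0,0,-0.8]]

```text
t: 21.23
tcp_pos: [0.5594, 0.0598, 0.0833]
tool_rot: [0.586, 0.81, -0.001, 0.0]
force: [-3.2, -5.4, 6.1]
finger_gap: 0.16
gripper_force: 23.8
```

>>> servo_tool:
  rows:
    - [[0,0,5,0,0,0,-0.8],[0,0,5,0,0,0,-0.8],[0,0,5,0,0,0,-0.8],[0,0,5,0,0,0,-0.8],[0,0,5,0,0,0,-0.8],[0,0,5,0,0,0,-0.8],[0,0,5,0,0,0,-0.8],[0,0,5,0,0,0,-0.8]]

```text
t: 21.9
tcp_pos: [0.5589, 0.0597, 0.0833]
tool_rot: [0.828, 0.561, -0.001, 0.0]
force: [-3.9, -5.5, 7.1]
finger_gap: 0.16
gripper_force: 23.9
```

>>> servo_tool:
  rows:
    - [[0,0,5,0,0,0,-0.8],[0,0,5,0,0,0,-0.8],[0,0,5,0,0,0,-0.8],[0,0,5,0,0,0,-0.8],[0,0,5,0,0,0,-0.8],[0,0,3,0,0,0,-0.8],[0,0,0,0,0,0,-0.8],[0,0,0,0,0,0,-0.8]]

```text
t: 22.57
tcp_pos: [0.5586, 0.0599, 0.0833]
tool_rot: [0.938, 0.346, -0.001, 0.0]
force: [-4.1, -4.9, 7.4]
finger_gap: 0.157
gripper_force: 24.0
```

Run:
```python
from h import *; from station import manip
m=manip.sense();p,r=tool(m);y=np.degrees(np.arctan2(r[1,1],r[0,1]));k=np.radians(y-90+15.5);print(m["force"],m["ft_torque"],p,y,k,27+11*k,r[2])
```

```text
[-4.07611722 -4.8658072   7.36277071] [-0.93053166  0.58999012 -0.04258804] [0.55861971 0.05989483 0.08332858] -49.501188282450244 -2.164229011914169 3.1934808689441425 [-2.61198321e-03  1.17231834e-05 -9.99996589e-01]
```

>>> servo_tool:
  rows:
    - [[0,0,3.5,0,0,0,-0.8],[0,0,0,0,0,0,-0.8],[0,0,0,0,0,0,-0.1],[0,0,0,0,0,0,-0.1],[0,0,0,0,0,0,-0.1],[0,0,0,0,0,0,-0.1],[0,0,0,0,0,-0.03,-0.1],[0,0,0,0,0,-0.03,-0.1]]

```text
t: 23.23
tcp_pos: [0.5582, 0.0613, 0.1409]
tool_rot: [0.948, 0.317, -0.003, -0.001]
force: [-0.5, -0.3, 1.7]
finger_gap: 0.45
gripper_force: 0.0
```

>>> servo_tool:
  rows:
    - [[0,0,-7,-0.02,-0.015,-0.02,-0.1],[0,0,-7,-0.02,-0.015,-0.02,-0.1],[0,0,-7,-0.02,-0.015,0,-0.1],[0,0,-7,-0.02,-0.015,0,-0.1],[0,0,-7,0,0,0,-0.1],[0,0,0,0,0,0,-0.1],[0,0,0,0,0,0,-0.1],[0,0,0,0,0,0,-0.1]]

```text
t: 23.9
tcp_pos: [0.4635, 0.0428, 0.1824]
tool_rot: [0.81, 0.587, 0.001, 0.0]
force: [-0.4, -0.8, -0.7]
finger_gap: 0.448
gripper_force: 0.0
```

Run:
```python
from h import *; from station import manip; import cv2,pickle
st=np.array([.5587,.1128,-.271]);m=manip.sense();p,r=tool(m);print(m["force"],p,l(st,p))
c=manip.camera_info("wrist");pickle.dump(c,open("w6.pkl","wb"));im=manip.snapshot("wrist");cv2.imwrite("pics/w6.png",im)
K=c["K"];T=c["camera_from_world"];L=[]
for n,q in (("corner",(.045,.08,.026)),("idx",(.044,.0025,.052)),("heeltop",(.045,.08,.04)),("knob",(.015,-.05,.08)),("-y end",(.045,-.07,.04)),("wallend",(.06,-.095,.026))):
    x=T[:3,:3]@np.array([*w(st,q),q[2]])+T[:3,3];th=np.arctan2(np.hypot(x[0],x[1]),x[2]);f=K[0,0]*th/np.hypot(x[0],x[1]);L.append((K[0,2]+f*x[0],K[1,2]+f*x[1]));print(n,L[-1])
```

```text
[-0.40810931 -0.83464146 -0.65213809] [0.46348549 0.04277508 0.18241251] [-0.07299421 -0.09295773]
corner (np.float64(439.6336053205048), np.float64(6.220638316818395))
idx (np.float64(453.36558090981043), np.float64(84.51623560124466))
heeltop (np.float64(445.0826212670661), np.float64(2.4061317447961414))
knob (np.float64(432.82979579543354), np.float64(150.16889550107723))
-y end (np.float64(447.27788493970013), np.float64(163.54090532253895))
wallend (np.float64(453.9740214336213), np.float64(184.62738823205953))
```

>>> servo_tool:
  rows:
    - [[0,0,-2.5,0.008,0.025,0,-0.1],[0,0,0,0.008,0.025,0.01,-0.1],[0,0,0,0.008,0.025,0.02,-0.1],[0,0,0,0.008,0.025,0.02,-0.1],[0,0,0,0,0,0,-0.1],[0,0,0,0,0,0,-0.1],[0,0,0,0,0,0,-0.1]]

```text
t: 24.53
tcp_pos: [0.5666, 0.0459, 0.1317]
tool_rot: [0.796, 0.605, -0.001, -0.001]
force: [0.1, 0.2, -0.4]
finger_gap: 0.454
gripper_force: 0.0
```

Run:
```python
from h import *; from station import manip; import cv2,pickle
st=np.array([.5587,.1128,-.271]);m=manip.sense();p,r=tool(m);print(m["force"],p,l(st,p))
c=manip.camera_info("wrist");pickle.dump(c,open("w7.pkl","wb"));im=manip.snapshot("wrist");cv2.imwrite("pics/w7.png",im)
K=c["K"];T=c["camera_from_world"]
x=T[:3,:3]@np.array([*w(st,(.044,.0025)),.052])+T[:3,3];th=np.arctan2(np.hypot(x[0],x[1]),x[2]);f=K[0,0]*th/np.hypot(x[0],x[1]);u,v=K[0,2]+f*x[0],K[1,2]+f*x[1];print(u,v)
u,v=int(u),max(int(v),35)
a=cv2.resize(im[v-35:v+35,u-40:u+30],(420,420),interpolation=cv2.INTER_CUBIC)
b=cv2.resize(im[0:300,200:390],(380,600),interpolation=cv2.INTER_CUBIC)
o=np.zeros((600,800,3),np.uint8);o[:420,:420]=a;o[:,420:]=b
w6=cv2.imread("pics/w6.png")[0:170,370:490];o[420:590,:120]=w6;cv2.imwrite("pics/f.png",o);print(u,v)
```

```text
[ 0.13707168  0.19669218 -0.43182653] [0.56664924 0.04590426 0.1316894 ] [ 0.02556679 -0.06232632]
349.59027277862106 126.90304826126605
349 126
```

View pics/f.png

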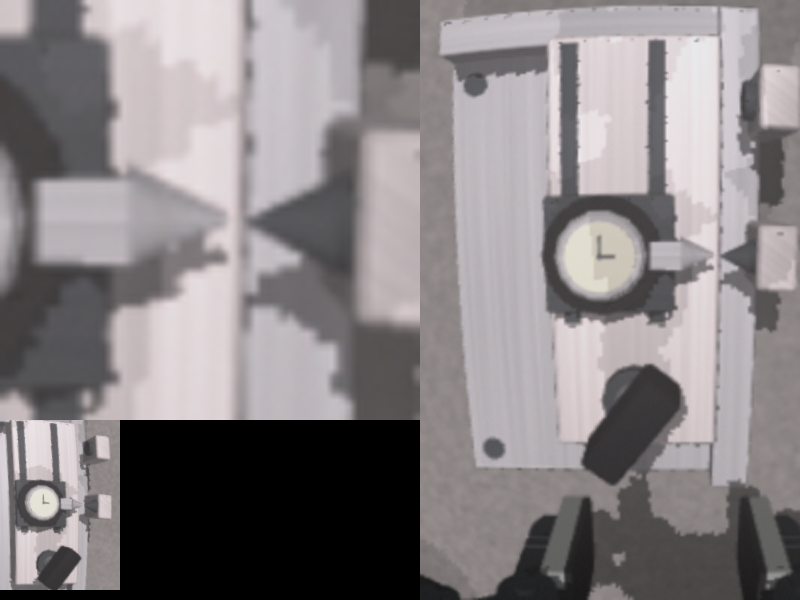

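The pointer tip at (228,217) and the index tip at (248,219) are opposite each other, within about 0.3 mm. The slide is flush with both walls and the fingers are clear of everything, so I hand in.

```bash
python3 -c "
from station import manip
print(manip.sign_off())"
```

```text
the job is handed in; nothing more can be done
None
```

The cross slide is home in the corner stop and let go, with its pointer opposite the index to within about 0.3 mm by the last wrist picture; the job was handed in at about 25 s, and sign-off returned no verdict.

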